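# Stack the card box in the desk rack and wedge the sliding fence fast

## Task

Put the loose card box squarely on top of the one already standing in the rack and let go of it. Then slide the rack's bar so that its fence presses both boxes flush against the fixed cheek, and finally push the wedge in under the bridge, firmly (about 12 N), until it jams the bar fast. Leave the stapler and the glue stick where they stand.

Things in the scene. Friction and masses are not known exactly. Their poses are not given: they have to be found in the camera images.
- rack: Fixed wooden desk rack. Base plate 170 x 270 mm, 12 mm thick. Origin on the desk top on the centre line of bar and boxes; y runs along the bar from its tail to the fixed cheek (leftwards seen from the robot), x away from the robot, z up. Bar, boxes and wedge move on it as told below; positions 'in the rack' are in this frame.
- cheek_face (a point): Centre of the foot of the fixed cheek's inner face (y = +130 mm in the rack, 12 mm above the desk). The cheek is an upright board 90 mm wide in x, its top 92 mm above the desk. Boxes are to lie flush against it.
- bridge_top (a point): On the bridge's top, 72 mm above the desk, over the wedge's channel. The bridge is a block 61 mm along y (centred at y = -90 mm in the rack) and from x = -31 to +62 mm. The channel runs through it along x, 37 mm wide; its roof is a ramp falling towards +x (slope 0.12). In front of the bridge, out to x = -105 mm, low guide rails flank the channel, tops 35 mm above the desk.
- bar: Sliding bar: flat aluminium, 80 mm wide, top 24 mm above the desk, fence at one end, upright grip at its tail. Slides along the rack's y only: 1.5 N moves it empty, pushing boxes takes up to 10 N more. Origin: foot of the fence's face to the boxes, 12 mm above the desk; fence 10 mm thick, 90 wide, 80 high. Starts short of the boxes. Both boxes flush at the cheek: origin at y = +50 mm in the rack.
- bar_grip (a point): Centre of the upright grip at the bar's tail, 204 mm behind the fence's face (y = -154 mm in the rack when the boxes are home): a board 60 mm wide in x, 12 mm thick along y, from 12 to 67 mm above the desk. Best pushed towards the rack's +y from behind with shut fingers; at home only 27 mm stay free between it and the bridge.
- wedge: Loose wooden wedge, 110 mm long (x), 34 wide, lying in its channel on the bar. Origin: middle of its underside; x points to the thin nose (8 mm high); its top slopes up to 21 mm at the heel. Starts drawn out towards the robot, slides to the rack's +x and meets the ramp with its origin near x = -20 mm in the rack. Pushed firmly there it jams between ramp and bar, stays, and holds the bar.
- wedge_tab (a point): On the wedge's thumb tab, 35 mm above its underside, 59 mm above the desk. The tab stands at the heel, 50 mm from the wedge's origin: 16 mm thick in x, 34 mm wide in y, top 50 mm above the underside. Push its face that looks to the robot (best 20 to 40 mm above the underside) or pinch it across its width above the rails.
- low_box_mid (a point): Centre of the closed card box that already stands loose on the rack's base near the cheek: 62 mm in x, 80 mm in y, 45 mm high, 0.2 to 0.4 kg; its underside is 12 mm above the desk. Axes along its sides.
- top_box_mid (a point): Centre (22.5 mm above its underside) of a second, equal closed card box, standing loose on the desk to the left: 62 mm in x, 80 mm in y, 45 mm high, 0.2 to 0.4 kg. Axes along its sides. Can be gripped across its 62 mm.
- stapler: Stapler on the desk at the left, beyond the loose card box, 130 x 34 x 48 mm; not to be disturbed. Origin under its centre.
- glue_stick: Glue stick standing on its end, 24 mm across, 92 mm high, behind the loose card box; not to be disturbed. Origin under its centre.
There are look-alikes about, which are no part of the job. Leave any orange or purple look-alike of the wedge alone.

How it is judged:
On the way, in this order (a step that is already met when the one before it is completed fails the run):
1. the loose card box stands squarely on the other one, let go (x of top_box_mid in the frame of low_box_mid between -0.008 and 0.008 m and y of top_box_mid in the frame of low_box_mid between -0.01 and 0.01 m and z of top_box_mid in the frame of low_box_mid between 0.042 and 0.048 m and angle between the x axis of top_box_mid and the x axis of low_box_mid, either way round below 0.1 rad and angle between top_box_mid's own z axis and vertical below 0.06 rad and contact force between the fingers and top_box below 0.1 N), for 0.2 s.
2. the fence holds both boxes flush against the cheek, the column still square (x of top_box_mid in the frame of low_box_mid between -0.008 and 0.008 m and y of top_box_mid in the frame of low_box_mid between -0.01 and 0.01 m and z of top_box_mid in the frame of low_box_mid between 0.042 and 0.048 m and angle between the x axis of top_box_mid and the x axis of low_box_mid, either way round below 0.1 rad and angle between top_box_mid's own z axis and vertical below 0.06 rad and x of low_box_mid in the frame of rack between -0.02 and 0.02 m and z of low_box_mid in the frame of rack between 0.031 and 0.038 m and y of low_box_mid in the frame of bar between 0.036 and 0.0435 m and y of low_box_mid in the frame of rack between 0.0865 and 0.094 m and y of top_box_mid in the frame of bar between 0.036 and 0.0435 m and y of top_box_mid in the frame of rack between 0.0865 and 0.094 m), for 0.2 s.
3. the wedge is jammed between ramp and bar (contact force between wedge and bar above 3 N and x of wedge in the frame of rack above -0.032 m and z of wedge in the frame of rack between 0.021 and 0.028 m), for 0.2 s.
At the end, for the whole second after the job is handed in: Second card box upright on the first (centres within 8 mm across, 10 mm along, parallel within 0.1 rad), first on the base within 20 mm of the centre line; both within about 3.5 mm of fence and cheek; wedge in at the ramp (origin past x = -32 mm), flat, pressing the bar with over 3 N by itself (all of step 2 and all of step 3); the robot touches nothing.
It fails at once if stapler moved more than 40 mm (distance of stapler from where it was at the start of the episode above 0.04 m).
It fails at once if glue stick moved more than 40 mm (distance of glue_stick from where it was at the start of the episode above 0.04 m).
It fails at once if glue stick knocked over (angle between glue_stick's own z axis and vertical above 0.5 rad).
It also fails if it takes over 61 s, if anything falls off the work surface, if the arm or the gripper's body presses on something with over 40 N, if the wrist force passes 120 N, or if a joint passes its speed limit or range.

## Robot

A 7-joint arm with a two-finger parallel gripper is mounted at the origin on a cart in front of the work surface, level with it; the furniture and walls round the work are solid. World frame = base frame: x ahead of the robot, y to its left, z up, the work surface at z = 0. Lengths are in m, angles in rad, forces in N, time in s.
With the tool pointing down it reaches from about 0.35 to 0.9 m from the base axis. Payload 8.1 kg.
Tool frame: the origin (TCP) lies midway between the tips of the shut fingers; the grasp point (between the pads) lies arm.grasp_offset behind it (arm.grasp_offset is the distance from the TCP to the grasp point, in m); z points along the fingers, y is the line along which they close (so a half turn about z gives the same grasp; the last joint's range is limited). The gripper opens to 92 mm and grips with 3 to 60 N. Pads are 19 mm wide; open, the fingers measure 130 mm over their backs; the gripper's body (75 mm by 190 mm) begins 47 mm behind the grasp point.
Start: joints at [1.241, 0.434, 0.025, 1.573, -0.012, 1.134, -0.075], TCP at [0.141, -0.609, 0.227] pointing down, gripper open.
Joint ranges: [-2.62, 2.62], [-0.44, 2.09], [-1.27, 1.32], [0.08, 2.57], [-1.32, 4.46], [0.12, 2], [-2.74, 2.74]. Speed limits (rad/s): [2.22, 2.22, 3.01, 3.01, 3.14, 3.14, 3.14].

## Interface

Orientations are given as a rotation vector (axis times angle).
In Python, from cell import observe, imaging, arm gives the robot as it stands.
- The arm moves only by the tool apply_moves, never from a script. Its argument "commands" is a list of rows, each a list of 5 numbers: the opening in per cent of the stroke, from 0 (shut) to 100 (fully open), then the shift along the world's x, y, z in units of 0.06 m (1.0 is 0.06 m), then the turn about the world's z in units of 0.5 rad (1.0 is 0.5 rad). A call has 1 to 12 rows; each row shifts and turns the commanded pose from where the row before left it; what a row does not reach is not made up. A row lasts 1/8 s, in which the tool goes at most 62.5 mm and 10.7 degrees, less where a joint would pass 70% of its speed; a pose out of reach is approached as far as the arm can. A call with a number of a shift or a turn outside -1 to 1 is refused whole. A call with a gripper value outside its range is refused whole. The fingers move at their own pace and stop on an object; "newtons" is the grip in N (left out, the last holds). Time passes only in rows, so rows that do not move let the fingers close. It gives the time, the measured TCP pose, the force, the opening and the grip force at its end, in the units of the state.
- observe(): the state, without advancing time (a new reading comes with each control period).
- imaging.get_image(name): name is "scene" or "top"; returns (picture, depth): 480x640x3 uint8, red, green, blue; 480x640 float32, m along the optical axis (not along the pixel's ray), 0 where there is no reading.
- imaging.camera_params(name): a dict with "camera_matrix" (3x3 intrinsics, pixels), "dist" ([k1, k2, p1, p2, k3] as OpenCV has them; the pictures are not rectified), "origin" and "rotation" of the camera in the world. Camera axes: x right, y up, looking along -z (the intrinsics and any distortion apply to the point x, -y, -z); pixel columns grow to the right and rows downward; lengths in m; the calibration is good to about 2 mm. A picture is of the moment at which its call begins. camera_params takes no time and is no camera call.
- arm.sign_off(): hands the job in; it is judged then, once.
The state is a dict: "clock": time; "joints": joint angles; "dq": joint speeds; "joint_efforts": joint torques, N m; "position": TCP position; "ee_rot": TCP orientation; "force": force on the tool from outside, world axes, zero at the start; "ft_torque": the same for the moment, N m; "width": opening from 0.0 (shut) to 1.0 (fully open); "gripper_force": force on a finger pad.
Only numpy, scipy, OpenCV 4.12 (cv2) and the standard library are available. Lean on these libraries where they do the work, as an engineer would, in place of code of your own. Each camera call takes 0.05 s, during which the arm holds its last target. There are 200 camera calls.

## Working session

There is one attempt and no reset: what is moved stays moved. The work goes in short steps, Python scripts to look and compute and a tool call to move; the robot and the scene stay as the last step left them, time stands still between calls to the robot, and variables do not carry over. Pictures are saved under pics/ and viewed, at most 10 in all, crops included, and the job is handed in when it is done.

Besides the shell and the picture viewer there is one more tool, called after "Call:" as a command line: name --pt "numbers of a row" for each row, then --argument value for the rest. apply_moves: Moves the arm, as the interface text tells. Its arguments: {"type":"object","properties":{"commands":{"type":"array"},"newtons":{"type":"number"}},"required":["commands"]}

```bash
mkdir -p pics; cat > h.py <<'E'
import numpy as np, cv2
from cell import observe, imaging, arm
def snap(n):
    im,d=imaging.get_image(n); np.savez(f'{n}.npz',im=im,d=d); return im,d
def cloud(n):
    """world xyz for every pixel of the last saved picture"""
    z=np.load(f'{n}.npz'); d=z['d']; p=imaging.camera_params(n)
    h,w=d.shape; u,v=np.meshgrid(np.arange(w),np.arange(h))
    q=cv2.undistortPoints(np.stack([u,v],-1).reshape(-1,1,2).astype(float),np.array(p['camera_matrix'],float),np.array(p['dist'],float)).reshape(h,w,2)
    c=np.stack([q[...,0]*d,-q[...,1]*d,-d],-1)
    W=c@np.array(p['rotation']).reshape(3,3).T+np.array(p['origin']); W[d==0]=np.nan
    return z['im'],W
E
python3 - <<'E'
from h import *
for n in('scene','top'):
    im,d=snap(n); cv2.imwrite(f'pics/{n}0.png',im[...,::-1])
    p=imaging.camera_params(n); print(n,p['origin'],p['rotation'])
print(arm.grasp_offset, observe())
E
```

```text
scene [-0.30640393  0.4577098   1.11446065] [ 0.44078187 -0.76004121 -1.93984725]
top [0.27499631 0.00473227 1.69596926] [ 0.121097   -0.1418403  -1.59243229]
0.0188 {'clock': 0.1, 'joints': array([ 1.24141154,  0.43516085,  0.02498867,  1.57399467, -0.01157077,
        1.13403844, -0.07509705]), 'dq': array([-0.00173626, -0.00025926, -0.00151135, -0.00386725,  0.00085984,
       -0.00144258,  0.00016039]), 'joint_efforts': array([ 2.10524202e-03, -6.69125605e+01,  9.87332426e-01, -3.15148401e+01,
       -6.05575950e-02,  3.74622701e-02,  4.94030724e-05]), 'position': array([ 0.14035307, -0.60855737,  0.2260234 ]), 'ee_rot': array([-3.12001861e+00, -3.55203670e-01,  5.14341345e-04]), 'force': array([0.00978424, 0.42353228, 0.44055641]), 'ft_torque': array([ 0.07061525, -0.00574517,  0.00473317]), 'gripper_force': 0.0, 'width': 1.0038745028928016}
```

View pics/scene0.png

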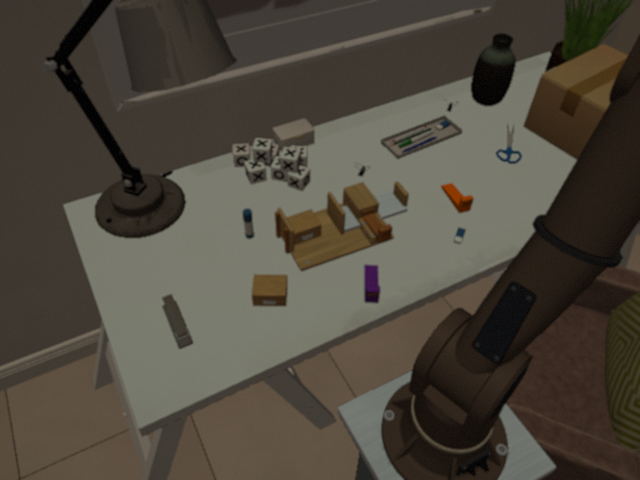

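View pics/top0.png

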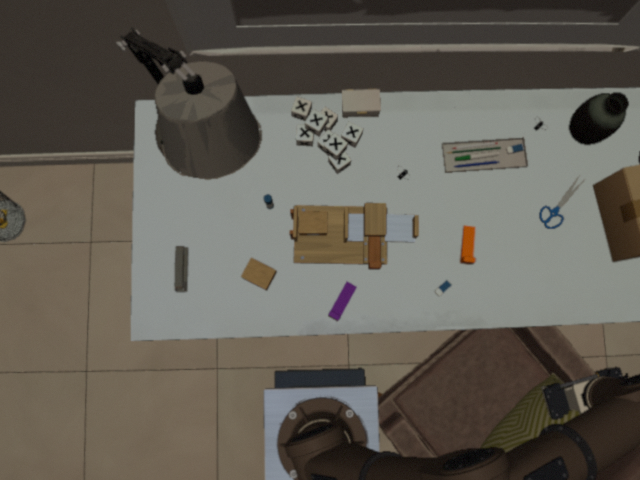

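The scene shows the loose box at top (259,274), the rack at (293–388, 205–265) with the wedge's tab at (375,265), the glue stick at (268,201) and the stapler at (181,268). Next, enlarged crops.

```bash
sed -i "s/np.array(p\['rotation'\]).reshape(3,3).T/cv2.Rodrigues(np.array(p['rotation'],float))[0].T/" h.py
python3 - <<'E'
from h import *
im,W=cloud('top')
c=im[190:300,235:425]; c=cv2.resize(c,None,fx=4.2,fy=4.2,interpolation=cv2.INTER_CUBIC); cv2.imwrite('pics/t1.png',c[...,::-1])
im2,W2=cloud('scene')
c=im2[175:310,240:420]; c=cv2.resize(c,None,fx=4.4,fy=4.4,interpolation=cv2.INTER_CUBIC); cv2.imwrite('pics/s1.png',c[...,::-1])
for u,v in [(259,274),(312,222),(330,250),(375,215),(375,240),(375,265),(400,228),(416,226),(295,235),(347,223),(268,201),(181,268),(250,150),(230,300)]: print(u,v,W[v,u].round(4))
# masks: loose box top etc, by height
def rect(W,lo,zr):
    (x0,x1),(y0,y1)=lo
    m=(W[...,0]>x0)&(W[...,0]<x1)&(W[...,1]>y0)&(W[...,1]<y1)&(W[...,2]>zr[0])&(W[...,2]<zr[1])
    P=W[m]; r=cv2.minAreaRect((P[:,:2]*1000).astype(np.float32)); return m.sum(),P.mean(0).round(4),r
p=W[274,259]
for n,w in(('top',W),('scene',W2)): print(n,rect(w,((p[0]-.07,p[0]+.07),(p[1]-.07,p[1]+.07)),(.038,.052)))
p=W[222,312]
for n,w in(('top',W),('scene',W2)): print(n,rect(w,((p[0]-.06,p[0]+.06),(p[1]-.06,p[1]+.06)),(.05,.063)))
E
```

```text
259 274 [0.4637 0.1621 0.052 ]
312 222 [0.6077 0.0107 0.0534]
330 250 [ 0.5326 -0.039   0.0121]
375 215 [ 0.6193 -0.1665  0.0737]
375 240 [ 0.5554 -0.168   0.0311]
375 265 [ 0.4781 -0.1607  0.0733]
400 228 [ 0.5888 -0.2416  0.0295]
416 226 [ 0.5857 -0.2809  0.0706]
295 235 [0.5643 0.0582 0.0932]
347 223 [ 0.5951 -0.0862  0.09  ]
268 201 [0.6619 0.1313 0.0942]
181 268 [0.4859 0.3808 0.051 ]
250 150 [0.6681 0.1338 0.5211]
230 300 [0.3967 0.2504 0.0027]
top (np.int64(592), array([0.4664, 0.1656, 0.045 ]), ((467.1493225097656, 166.32469177246094), (80.79695892333984, 62.69282150268555), 61.30612564086914))
scene (np.int64(771), array([0.4666, 0.1669, 0.0443]), ((468.98309326171875, 166.6917724609375), (81.73558044433594, 67.46083068847656), 61.83427429199219))
top (np.int64(546), array([0.6067, 0.0113, 0.0566]), ((601.067138671875, 20.470455169677734), (99.29064178466797, 86.23265838623047), 89.25265502929688))
scene (np.int64(579), array([0.6055, 0.0106, 0.0562]), ((600.780517578125, 18.340068817138672), (84.03372192382812, 103.7975845336914), 0.17562255263328552))
```

View pics/t1.png

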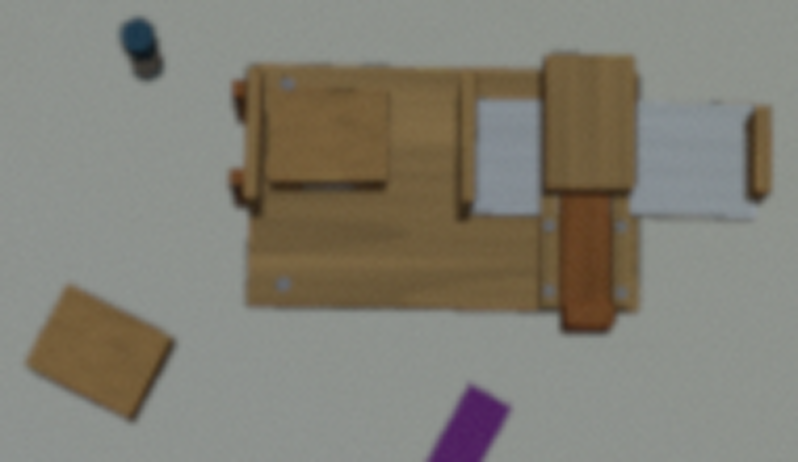

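View pics/s1.png

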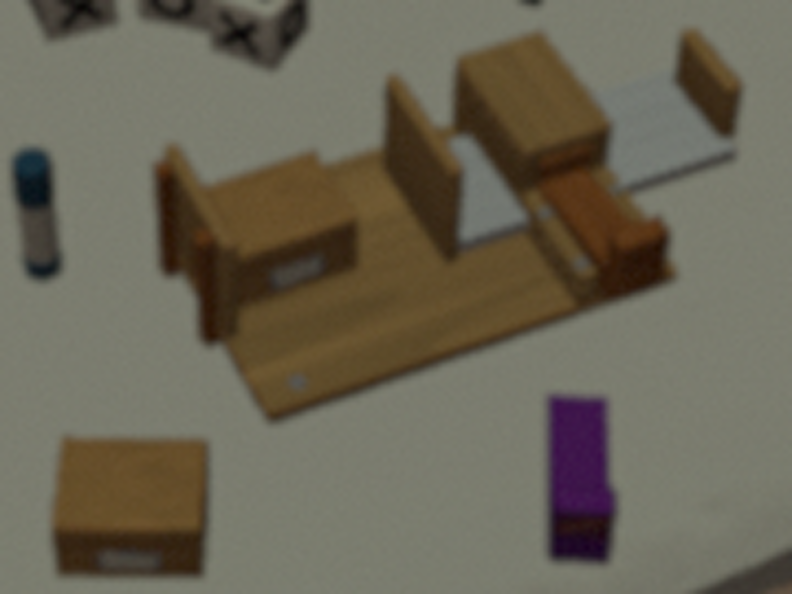

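```bash
cat > fit.py <<'E'
from h import *
def ray(n,u,v,z):
    p=imaging.camera_params(n)
    q=cv2.undistortPoints(np.array([[[u,v]]],float),np.array(p['camera_matrix'],float),np.array(p['dist'],float))[0,0]
    d=cv2.Rodrigues(np.array(p['rotation'],float))[0]@np.array([q[0],-q[1],-1]); o=np.array(p['origin'])
    return (o+d*(z-o[2])/d[2])
E
python3 - <<'E'
from fit import *
t=lambda a,b,z: ray('top',(a+.5)/4.2-.5+235,(b+.5)/4.2-.5+190,z)[:2]
s=lambda a,b,z: ray('scene',(a+.5)/4.4-.5+240,(b+.5)/4.4-.5+175,z)[:2]
img=[('t',545,57,.072),('t',633,55,.072),('t',635,190,.072),('t',545,192,.072),('t',247,305,.012),('t',638,312,.012),
     ('s',457,62,.072),('s',540,36,.072),('s',608,128,.072),('s',527,172,.072),('s',272,412,.012),('s',672,270,.012)]
mod=np.array([(62,-59.5),(62,-120.5),(-31,-120.5),(-31,-59.5),(-105,130+17),(-105,-123)]*2)/1000
P=np.array([(t if k=='t' else s)(a,b,z) for k,a,b,z in img])
for r,m in zip(P,mod): print(r.round(4),m)
for sel in (list(range(4))+[4][:0],[6,7,8,9],[0,1,2,3,6,7,8,9]):
    A=mod[sel];B=P[sel]; ca,cb=A.mean(0),B.mean(0); H=(A-ca).T@(B-cb); th=np.arctan2(H[0,1]-H[1,0],H[0,0]+H[1,1])
    R=np.array([[np.cos(th),-np.sin(th)],[np.sin(th),np.cos(th)]]); print('rack yaw',th,'org',(cb-R@ca).round(4),'res',(B-(A@R.T+cb-R@ca)).round(4).tolist())
print('yaw base edge',np.arctan2(*(P[4]-P[5])[::1])*-1,np.arctan2(*(P[10]-P[11]))*-1)
print('low box top', [t(a,b,.057).round(4).tolist() for a,b in[(268,88),(390,90),(387,182),(270,182)]],[s(a,b,.057).round(4).tolist() for a,b in[(355,220),(315,152),(242,248)]])
print('loose', [t(a,b,.045).round(4).tolist() for a,b in[(70,285),(173,342),(133,420),(27,362)]])
print('tab', [t(a,b,.074).round(4).tolist() for a,b in[(562,330),(612,330)]],'grip',[t(a,b,.067).round(4).tolist() for a,b in[(771,106),(766,198)]],'fence',[t(a,b,.092).round(4).tolist() for a,b in[(463,72),(463,216),(475,216)]], 'cheek',[t(a,b,.092).round(4).tolist() for a,b in[(247,66),(262,66),(258,213)]])
im,W=cloud('top'); m=W[...,2]>.25; m[:,300:]=0; m&=(W[...,0]<1.2); Q=W[m]; print('lamp',Q.min(0),Q.max(0)); 
im,W=cloud('scene'); m=(W[...,2]>.15)&(W[...,1]>-.05)&(W[...,0]>.3)&(W[...,0]<1.1); Q=W[m]; print(len(Q),Q.min(0),Q.max(0))
E
```

```text
[ 0.6544 -0.1381] [ 0.062  -0.0595]
[ 0.6544 -0.1974] [ 0.062  -0.1205]
[ 0.5623 -0.1946] [-0.031  -0.1205]
[ 0.5624 -0.1346] [-0.031  -0.0595]
[0.4997 0.0669] [-0.105  0.147]
[ 0.4881 -0.2003] [-0.105 -0.123]
[ 0.6523 -0.1359] [ 0.062  -0.0595]
[ 0.6496 -0.1932] [ 0.062  -0.1205]
[ 0.5613 -0.188 ] [-0.031  -0.1205]
[ 0.5514 -0.1263] [-0.031  -0.0595]
[0.5012 0.0661] [-0.105  0.147]
[ 0.4905 -0.1955] [-0.105 -0.123]
rack yaw -0.024339962521057593 org [ 0.5951 -0.0758] res [[-0.0012, -0.0013], [0.0003, 0.0004], [0.0012, 0.0009], [-0.0002, -0.0]]
rack yaw -0.037559566500094545 org [ 0.5915 -0.0703] res [[0.001, -0.0038], [0.0006, -0.0001], [0.0053, 0.0016], [-0.0069, 0.0023]]
rack yaw -0.031011970580265585 org [ 0.5933 -0.0731] res [[0.0009, -0.0037], [0.0028, -0.0019], [0.0037, -0.002], [0.0019, -0.003], [-0.0012, -0.0015], [-0.0019, 0.0023], [0.0028, 0.0045], [-0.0091, 0.0053]]
yaw base edge -0.043368949099539034 -0.04102571435919009
low box top [[0.6409, 0.0484], [0.6375, -0.0339], [0.5745, -0.0301], [0.5764, 0.0483]] [[0.5752, -0.0252], [0.6357, -0.03], [0.585, 0.0432]]
loose [[0.5118, 0.184], [0.4716, 0.1155], [0.4201, 0.1428], [0.4606, 0.2131]]
tab [[0.4696, -0.1421], [0.4688, -0.1751]] grip [[0.6183, -0.2895], [0.5556, -0.2827]] fence [[0.6408, -0.0817], [0.5442, -0.0785], [0.5441, -0.0864]] cheek [[0.6483, 0.061], [0.6481, 0.0511], [0.5496, 0.0556]]
lamp [-0.03625582  0.02711303  0.25000949] [1.08270337 0.83578099 0.68529662]
31418 [ 0.60342708 -0.04999457  0.15000912] [1.08922313 0.63354738 0.64886269]
```

Call:
apply_moves --pt "100 0.4 0.6 0 0.08" --pt "100 0.4 0.6 0 0.08" --pt "100 0.4 0.6 0 0.08" --pt "100 0.4 0.6 0 0.08" --pt "100 0.4 0.6 0 0.08" --pt "100 0.4 0.6 0 0.08" --pt "100 0.4 0.6 0 0.08" --pt "100 0.4 0.6 0 0.08" --pt "100 0.4 0.6 0 0.08" --pt "100 0.4 0.6 0 0.08" --newtons 15

```text
clock: 1.35
position: [0.3809, -0.2477, 0.2266]
ee_rot: [-2.988, -0.97, 0.0]
force: [0.5, 0.0, -0.1]
width: 1.001
gripper_force: 0.0
```

Call:
apply_moves --pt "100 0.14 0.7 0 0.08" --pt "100 0.14 0.7 0 0.08" --pt "100 0.14 0.7 0 0.08" --pt "100 0.14 0.7 0 0.08" --pt "100 0.14 0.7 0 0.08" --pt "100 0.14 0.7 0 0.08" --pt "100 0.14 0.7 0 0.08" --pt "100 0.14 0.7 0 0.08" --pt "100 0.14 0.7 0 0.1" --pt "100 0.14 0.6 0 0.1" --pt "100 0 0 0 0" --pt "100 0 0 0 0"

```text
clock: 2.85
position: [0.4642, 0.1641, 0.2263]
ee_rot: [2.721, 1.569, -0.002]
force: [0.1, 0.6, -0.3]
width: 0.996
gripper_force: 0.0
```

```bash
cat > st.py <<'E'
from h import *
o=observe(); R=cv2.Rodrigues(o['ee_rot'])[0]
print('t',o['clock'].__round__(2),'pos',o['position'].round(4),'fingerline',np.arctan(R[1,1]/R[0,1]).round(4),'tilt',(R[:,2]).round(3),'F',o['force'].round(2),'w',round(o['width'],3),'gf',o['gripper_force'],'j',o['joints'].round(2))
E
python3 st.py; python3 - <<'E'
from h import *
im,W=cloud('top')
m=np.zeros(im.shape[:2],bool); m[60:185,150:265]=1; m&=(W[...,2]>.3)
Q=W[m]; print('shade',Q.min(0),Q.max(0),np.percentile(Q[:,2],[1,5,50]))
im,W=cloud('scene'); m=(W[...,2]>.3)&(W[...,1]>.0)&(W[...,1]<.5)&(W[...,0]>.55)&(W[...,0]<.95); Q=W[m];print(len(Q), Q.min(0),Q.max(0))
E
```

```text
t 2.85 pos [0.4642 0.1641 0.2263] fingerline -0.5248 tilt [-0.001 -0.001 -1.   ] F [ 0.13  0.62 -0.3 ] w 0.996 gf 0.0 j [ 0.06  0.29 -0.63  1.85  0.19  1.07 -1.17]
shade [0.60482318 0.11273503 0.30037053] [0.96703413 0.40933149 0.68290388] [0.33276204 0.52048125 0.61262059]
9569 [0.60342708 0.11231259 0.300044  ] [0.94998873 0.44204738 0.64886269]
```

Call:
apply_moves --pt "100 0.05 0.02 -0.6 0" --pt "100 0 0 -0.6 0" --pt "100 0 0 -0.6 0" --pt "100 0 0 -0.6 0" --pt "100 0 0 -0.5 0" --pt "100 0 0 -0.4 0" --pt "100 0 0 -0.25 0" --pt "100 0 0 0 0"

```text
clock: 3.85
position: [0.4671, 0.1651, 0.0132]
ee_rot: [2.722, 1.569, -0.003]
force: [-0.3, -0.7, 0.0]
width: 1.001
gripper_force: 0.0
```

Call:
apply_moves --pt "40 0 0 0 0" --pt "40 0 0 0 0" --pt "40 0 0 0 0" --pt "40 0 0 0 0" --pt "40 0 0 0 0" --pt "40 0 0 0 0" --newtons 20

```text
clock: 4.6
position: [0.4682, 0.1661, 0.0143]
ee_rot: [2.721, 1.569, 0.002]
force: [0.5, -2.1, 6.3]
width: 0.678
gripper_force: 20.0
```

```bash
python3 st.py
```

```text
t 4.6 pos [0.4682 0.1661 0.0143] fingerline -0.5244 tilt [ 0.001 -0.    -1.   ] F [ 0.48 -2.07  6.3 ] w 0.678 gf 19.95908886194229 j [-0.09  0.58 -0.48  2.06  0.46  0.61 -1.41]
```

Call:
apply_moves --pt "40 0 0 0.3 0" --pt "40 0 0 0.5 0" --pt "40 0 0 0.6 0" --pt "40 0 0 0.6 0" --pt "40 0 0 0.5 0" --pt "40 0.2 -0.23 0 0.1" --pt "40 0.4 -0.45 0 0.18" --pt "40 0.4 -0.45 0 0.18" --pt "40 0.4 -0.45 0 0.18" --pt "40 0.4 -0.45 0 0.18" --pt "40 0.3 -0.35 0 0.15" --pt "40 0.2 -0.25 0 0" --newtons 20

```text
clock: 6.1
position: [0.6056, 0.0071, 0.1629]
ee_rot: [-2.265, -2.175, 0.002]
force: [0.8, -0.0, -2.4]
width: 0.675
gripper_force: 20.0
```

Call:
apply_moves --pt "40 0 0 0 0" --pt "40 0 0 0 0" --pt "40 0 0 0 0"

```text
clock: 6.48
position: [0.6049, 0.0098, 0.164]
ee_rot: [-2.263, -2.179, -0.0]
force: [-0.1, 0.4, -2.2]
width: 0.674
gripper_force: 20.0
```

```bash
python3 st.py; python3 - <<'E'
from h import *
for n in('scene','top'):
    im,d=snap(n)
im,W=cloud('top'); im2,W2=cloud('scene')
a=cv2.resize(im[190:280,270:410],None,fx=5.5,fy=5.5,interpolation=cv2.INTER_CUBIC)
b=cv2.resize(im2[150:270,230:410],None,fx=4.4,fy=4.4,interpolation=cv2.INTER_CUBIC)
cv2.imwrite('pics/t2.png',a[...,::-1]);cv2.imwrite('pics/s2.png',b[...,::-1])
E
```

```text
t 6.47 pos [0.6049 0.0098 0.164 ] fingerline -0.0376 tilt [-0.  0. -1.] F [-0.13  0.39 -2.19] w 0.674 gf 19.951624274253845 j [ 0.34  0.55 -0.65  1.66  0.37  1.06 -0.47]
```

View pics/s2.png

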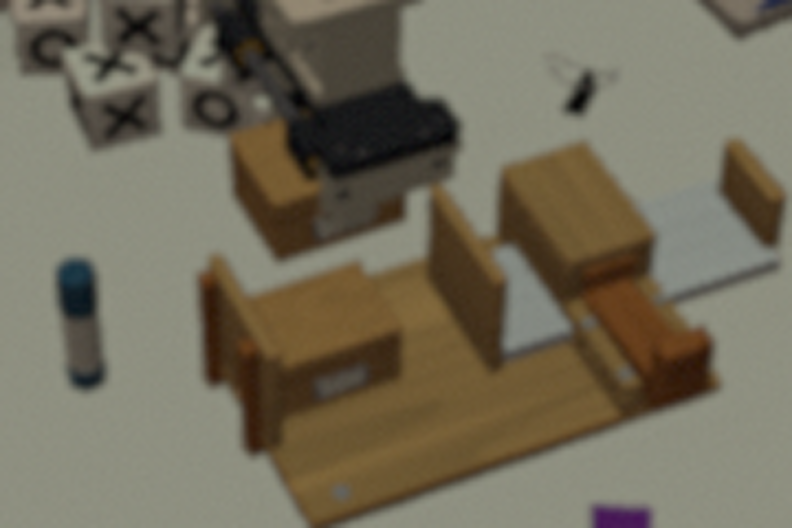

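Held box: lower near edge from (282,256) to (404,217), top-left edge (234,147)–(281,205). Low box: near-right top corner (399,331), far-right (360,264). I compare the two in the same camera.

```bash
python3 - <<'E'
from fit import *
s=lambda a,b,z: ray('scene',(a+.5)/4.4-.5+230,(b+.5)/4.4-.5+150,z)[:2].round(4)
print('held NL bottom',s(282,256,.150),'NR bottom',s(404,217,.150),'NL top',s(281,206,.195),'FL top',s(234,145,.195))
print('low NR top',s(399,331,.057),'FR',s(360,264,.057),'NR bottom',s(398,376,.012))
im,W=cloud('scene')
# near-face (x min) & depth checks
for nm,(a,b) in dict(heldtop=(262,150),heldface=(310,230),lowtop=(330,305),lowface=(385,360),lowface2=(300,390)).items():
    u,v=int(a/4.4+230),int(b/4.4+150); print(nm,np.nanmedian(W[v-1:v+2,u-1:u+2].reshape(-1,3),0).round(4))
im,W=cloud('top')
def box(W,x,y,z):
    m=(abs(W[...,0]-x)<.05)&(abs(W[...,1]-y)<.06)&(W[...,2]>z-.006)&(W[...,2]<z+.006);P=W[m][:,:2];return len(P),P.min(0),P.max(0)
print(box(W,.607,.008,.195))
E
```

```text
held NL bottom [0.5759 0.0482] NR bottom [ 0.573  -0.0255] NL top [0.5688 0.0513] FL top [0.6233 0.0532]
low NR top [ 0.5745 -0.0249] FR [ 0.6339 -0.0298] NR bottom [ 0.5795 -0.0276]
heldtop [0.6122 0.0421 0.1949]
heldface [0.5726 0.0323 0.1673]
lowtop [0.612  0.0009 0.0549]
lowface [ 0.5783 -0.017   0.0332]
lowface2 [0.58   0.037  0.0329]
(6, array([0.57166636, 0.04918564]), array([0.58022737, 0.05175861]))
```

Call:
apply_moves --pt "40 0.07 -0.02 -0.3 0" --pt "40 0 0 -0.4 0" --pt "40 0 0 -0.3 0" --pt "40 0 0 -0.2 0" --pt "40 0 0 -0.15 0" --pt "40 0 0 -0.1 0" --pt "40 0 0 0 0" --pt "40 0 0 0 0"

```text
clock: 7.58
position: [0.61, 0.0073, 0.0772]
ee_rot: [2.264, 2.177, 0.001]
force: [0.9, -0.3, -2.7]
width: 0.674
gripper_force: 20.0
```

```bash
python3 st.py
```

```text
t 7.58 pos [0.61   0.0073 0.0772] fingerline -0.0391 tilt [ 0.001  0.    -1.   ] F [ 0.88 -0.25 -2.69] w 0.674 gf 19.951509833335876 j [ 0.3   0.65 -0.6   1.73  0.45  0.9  -0.53]
```

Call:
apply_moves --pt "40 0 0.02 -0.06 0" --pt "40 0 0 -0.04 0" --pt "40 0 0 0 0" --pt "40 0 0 0 0"

```text
clock: 8.07
position: [0.6098, 0.0086, 0.0713]
ee_rot: [2.264, 2.178, 0.001]
force: [-2.5, 0.0, 4.8]
width: 0.673
gripper_force: 20.0
```

Call:
apply_moves --pt "75 0 0 0 0" --pt "85 0 0 0 0" --pt "95 0 0 0 0" --pt "95 0 0 0 0" --pt "95 0 0 0.3 0" --pt "95 0 0 0.5 0" --pt "95 0 0 0.6 0" --pt "95 0 0 0.6 0" --pt "95 -0.6 -0.6 0 0" --pt "95 -0.6 -0.7 0 0" --pt "95 -0.6 -0.7 0 0" --pt "95 -0.6 -0.7 0 0"

```text
clock: 9.57
position: [0.4648, -0.1547, 0.192]
ee_rot: [2.263, 2.177, 0.001]
force: [-0.1, -1.1, -0.1]
width: 0.946
gripper_force: 0.0
```

```bash
python3 st.py; python3 - <<'E'
from h import *
for n in('scene','top'): snap(n)
im,W=cloud('top'); im2,W2=cloud('scene')
a=cv2.resize(im[190:280,280:425],None,fx=4,fy=4,interpolation=cv2.INTER_CUBIC)
b=cv2.resize(im2[160:280,260:420],None,fx=3.6,fy=3.6,interpolation=cv2.INTER_CUBIC)
w=max(a.shape[1],b.shape[1]); cv2.imwrite('pics/t3.png',a[...,::-1]);cv2.imwrite('pics/s3.png',cv2.resize(im2[160:280,260:420],None,fx=5,fy=5,interpolation=cv2.INTER_CUBIC)[...,::-1])
for n,w in(('top',W),('scene',W2)):
    m=(abs(w[...,0]-.61)<.045)&(abs(w[...,1]-.009)<.06)&(w[...,2]>.096)&(w[...,2]<.112); P=w[m]; print(n,m.sum(),P.mean(0).round(4),cv2.minAreaRect((P[:,:2]*1000).astype(np.float32)))
E
```

```text
t 9.57 pos [ 0.4648 -0.1547  0.192 ] fingerline -0.0387 tilt [ 0.001 -0.001 -1.   ] F [-0.14 -1.08 -0.06] w 0.946 gf 0.0 j [ 0.76  0.34 -0.69  1.9   0.25  0.99 -0.08]
top 603 [0.6048 0.0121 0.102 ] ((604.2555541992188, 17.198078155517578), (90.82161712646484, 78.92826080322266), 88.29852294921875)
scene 598 [0.6051 0.012  0.1012] ((606.2225952148438, 14.075979232788086), (68.58829498291016, 90.1907958984375), 1.1689285039901733)
```

View pics/s3.png

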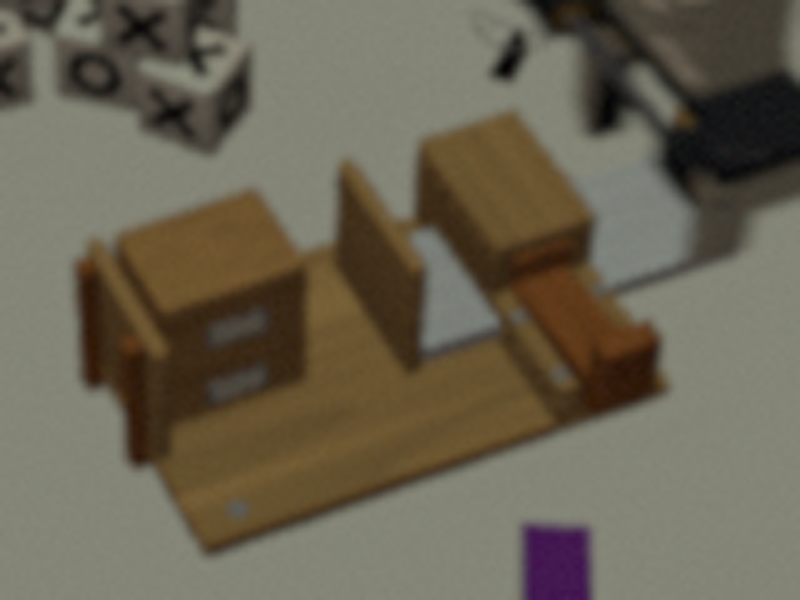

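Call:
apply_moves --pt "0 0.3 -0.5 0 0" --pt "0 0.4 -0.6 0 0" --pt "0 0.4 -0.6 0 0" --pt "0 0.4 -0.6 0 0" --pt "0 0.4 -0.5 0 0" --pt "0 0.1 -0.3 0 0" --pt "0 0 0 -0.5 0" --pt "0 0 0 -0.6 0" --pt "0 0 0 -0.6 0" --pt "0 0 0 -0.5 0" --pt "0 0 0 -0.3 0" --pt "0 0 0 0 0"

```text
clock: 11.18
position: [0.5855, -0.3392, 0.0403]
ee_rot: [-2.263, -2.177, 0.0]
force: [0.0, -0.8, 0.1]
width: 0.006
gripper_force: 0.0
```

```bash
python3 st.py
```

```text
t 11.18 pos [ 0.5855 -0.3392  0.0403] fingerline -0.0389 tilt [-0.001  0.001 -1.   ] F [ 0.01 -0.79  0.08] w 0.006 gf 0.0 j [ 0.77  0.77 -0.53  1.58  0.45  0.93  0.05]
```

Call:
apply_moves --pt "0 0 0.2 0 0" --pt "0 0 0.2 0 0" --pt "0 0 0.15 0 0" --pt "0 0.01 0.15 0 0" --pt "0 0.01 0.12 0 0" --pt "0 0.01 0.1 0 0" --pt "0 0 0.1 0 0" --pt "0 0 0.1 0 0" --pt "0 0 0.1 0 0" --pt "0 0 0.08 0 0"

```text
clock: 12.42
position: [0.5877, -0.2611, 0.0408]
ee_rot: [2.264, 2.178, 0.0]
force: [1.5, -1.8, 0.2]
width: 0.005
gripper_force: 0.9
```

Call:
apply_moves --pt "0 0 0.08 0 0" --pt "0 0 0.06 0 0" --pt "0 0 0 0 0"

```text
clock: 12.8
position: [0.5873, -0.2525, 0.0406]
ee_rot: [-2.263, -2.178, -0.0]
force: [-0.1, 0.0, 1.1]
width: 0.006
gripper_force: 0.0
```

Call:
apply_moves --pt "0 0 0.06 0 0" --pt "0 0 0.06 0 0" --pt "0 0 0.05 0 0" --pt "0 0 0.05 0 0"

```text
clock: 13.3
position: [0.5873, -0.2467, 0.0407]
ee_rot: [2.265, 2.168, -0.007]
force: [4.3, -23.1, -6.5]
width: 0.006
gripper_force: 11.6
```

```bash
python3 st.py
```

```text
t 13.3 pos [ 0.5873 -0.2467  0.0407] fingerline -0.0436 tilt [ 0.001 -0.008 -1.   ] F [  4.27 -23.13  -6.51] w 0.006 gf 11.615275740623474 j [ 0.65  0.71 -0.53  1.69  0.46  0.86 -0.12]
```

Call:
apply_moves --pt "0 0 0 0 0" --pt "0 0 0 0 0" --pt "0 0 -0.2 0 0" --pt "0 0 -0.4 0 0" --pt "0 0 -0.4 0 0" --pt "0 0 0 0.6 0" --pt "0 0 0 0.7 0" --pt "0 0 0 0.7 0" --pt "0 0 0 0.2 0"

```text
clock: 14.42
position: [0.589, -0.2992, 0.1758]
ee_rot: [2.261, 2.177, 0.004]
force: [-0.5, 0.4, 0.3]
width: 0.007
gripper_force: 0.0
```

```bash
python3 st.py; python3 - <<'E'
from h import *
for n in('scene','top'): snap(n)
im,W=cloud('top'); im2,W2=cloud('scene')
a=cv2.resize(im[190:280,280:425],None,fx=5.5,fy=5.5,interpolation=cv2.INTER_CUBIC)
cv2.imwrite('pics/t4.png',a[...,::-1])
cv2.imwrite('pics/s4.png',cv2.resize(im2[160:280,260:420],None,fx=5,fy=5,interpolation=cv2.INTER_CUBIC)[...,::-1])
E
```

```text
t 14.43 pos [ 0.589  -0.2992  0.1758] fingerline -0.0381 tilt [ 0.004 -0.    -1.   ] F [-0.48  0.4   0.27] w 0.007 gf 0.0 j [ 0.76  0.61 -0.59  1.51  0.36  1.14  0.06]
```

View pics/s4.png

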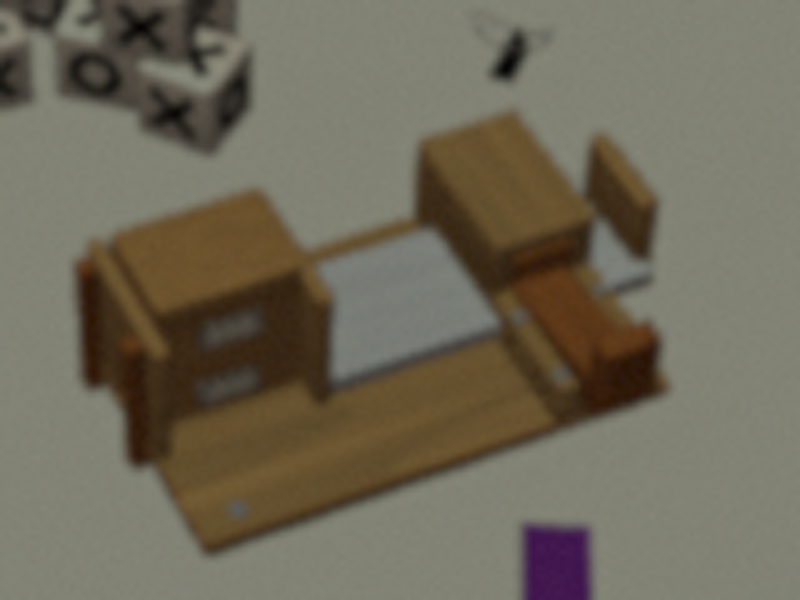

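View pics/t4.png

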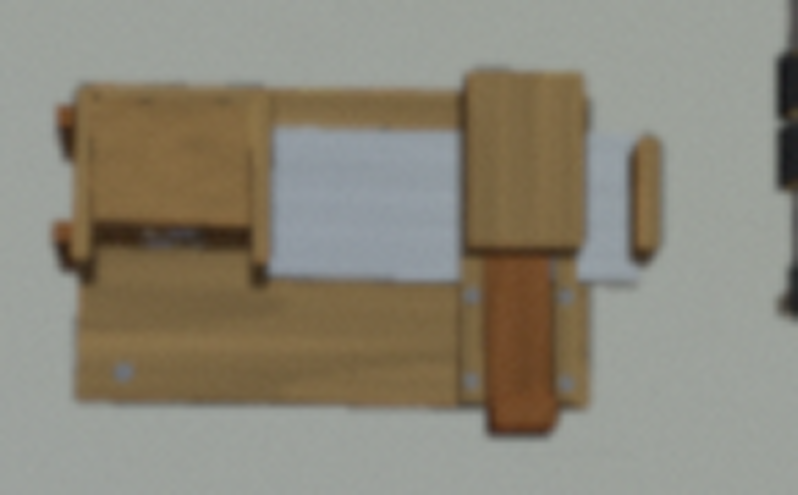

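Call:
apply_moves --pt "0 -0.3 0.2 0 0.35" --pt "0 -0.35 0.3 0 0.35" --pt "0 -0.35 0.3 0 0.35" --pt "0 -0.35 0.3 0 0.35" --pt "0 -0.35 0.3 0 0.35" --pt "0 -0.35 0.3 0 0.35" --pt "0 -0.35 0.3 0 0.35" --pt "0 -0.35 0.3 0 0.35" --pt "0 0 0.07 0 0.34" --pt "0 0 0 0 0"

```text
clock: 15.78
position: [0.4215, -0.1573, 0.1716]
ee_rot: [-0.063, -3.139, -0.003]
force: [-0.2, 0.4, 0.2]
width: 0.003
gripper_force: 0.0
```

```bash
python3 st.py
```

```text
t 15.78 pos [ 0.4215 -0.1573  0.1716] fingerline 1.5307 tilt [-0.002  0.002 -1.   ] F [-0.21  0.45  0.17] w 0.003 gf 0.0 j [ 1.11  0.43 -1.11  1.99  0.46  1.    1.3 ]
```

Call:
apply_moves --pt "0 0 0 -0.5 0" --pt "0 0 0 -0.6 0" --pt "0 0 0 -0.5 0" --pt "0 0 0 -0.4 0" --pt "0 0 0 0 0" --pt "0 0.2 -0.01 0 0" --pt "0 0.2 -0.01 0 0" --pt "0 0.2 -0.01 0 0" --pt "0 0.2 -0.01 0 0" --pt "0 0.2 -0.01 0 0" --pt "0 0.1 -0.01 0 0" --pt "0 0.1 0 0 0"

```text
clock: 17.27
position: [0.4946, -0.1614, 0.0526]
ee_rot: [-0.063, -3.141, -0.0]
force: [-1.0, 0.3, 0.5]
width: 0.006
gripper_force: 0.3
```

Call:
apply_moves --pt "0 0.05 0 0 0" --pt "0 0.05 0 0 0" --pt "0 0.03 0 0 0"

```text
clock: 17.65
position: [0.5023, -0.1614, 0.0527]
ee_rot: [-0.063, -3.141, -0.0]
force: [-0.2, 0.9, -0.4]
width: 0.008
gripper_force: 0.2
```

Call:
apply_moves --pt "0 0.04 0 0 0" --pt "0 0.04 0 0 0" --pt "0 0.03 0 0 0"

```text
clock: 18.02
position: [0.5091, -0.1614, 0.0527]
ee_rot: [0.063, 3.141, 0.0]
force: [-0.7, 0.1, 0.7]
width: 0.003
gripper_force: 0.3
```

Call:
apply_moves --pt "0 0.03 0 0 0" --pt "0 0.02 0 0 0"

```text
clock: 18.27
position: [0.5104, -0.1614, 0.0524]
ee_rot: [-0.063, -3.138, 0.001]
force: [-8.5, 1.1, 5.5]
width: 0.003
gripper_force: 4.1
```

Call:
apply_moves --pt "0 0.02 0 0 0" --pt "0 0 0 0 0"

```text
clock: 18.52
position: [0.5106, -0.1615, 0.0523]
ee_rot: [-0.063, -3.136, 0.001]
force: [-8.8, 0.4, 5.6]
width: 0.004
gripper_force: 4.7
```

Call:
apply_moves --pt "0 0.02 0 0 0" --pt "0 0 0 0 0" --pt "0 0 0 0 0"

```text
clock: 18.9
position: [0.5107, -0.1615, 0.0521]
ee_rot: [-0.062, -3.134, 0.002]
force: [-13.1, 0.9, 8.1]
width: 0.002
gripper_force: 6.5
```

Call:
apply_moves --pt "0 0.01 0 0 0" --pt "0 0 0 0 0" --pt "0 0 0 0 0"

```text
clock: 19.27
position: [0.5107, -0.1615, 0.052]
ee_rot: [-0.062, -3.133, 0.002]
force: [-14.2, 0.4, 10.8]
width: 0.003
gripper_force: 7.5
```

Call:
apply_moves --pt "0 -0.2 0 0 0" --pt "0 -0.4 0 0 0" --pt "0 -0.5 0 0 0" --pt "0 -0.4 0 0.2 0" --pt "0 0 0 0.6 0" --pt "0 0 0 0.6 0" --pt "0 0 -0.6 0.4 0" --pt "0 0 -0.6 0 0" --pt "0 0 -0.6 0 0" --pt "0 0 0 0 0"

```text
clock: 20.52
position: [0.4245, -0.2724, 0.1604]
ee_rot: [0.07, 3.14, -0.001]
force: [-0.2, 0.7, -1.2]
width: 0.009
gripper_force: 0.0
```

```bash
python3 st.py; python3 - <<'E'
from h import *
for n in('scene','top'): snap(n)
im,W=cloud('top')
im2,W2=cloud('scene')
cv2.imwrite('pics/s5.png',cv2.resize(im2[160:280,260:420],None,fx=5,fy=5,interpolation=cv2.INTER_CUBIC)[...,::-1])
E
```

```text
t 20.52 pos [ 0.4245 -0.2724  0.1604] fingerline 1.526 tilt [ 0.001 -0.001 -1.   ] F [-0.21  0.69 -1.15] w 0.009 gf 0.0 j [ 1.23  0.52 -1.05  1.89  0.53  1.04  1.48]
```

View pics/s5.png

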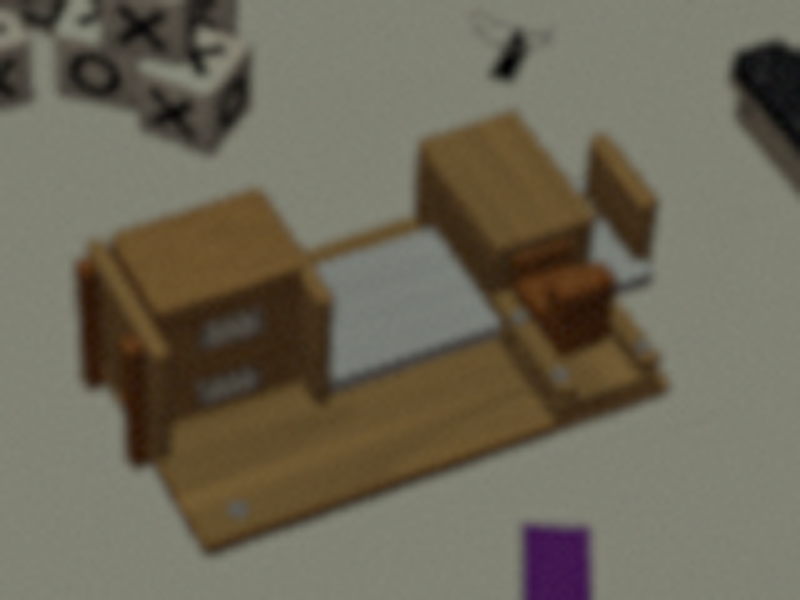

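The picture shows the wedge seated under the bridge with its tab at crop (580,310). The boxes are flush and square between the fence and the cheek, and the arm is clear.

```bash
python3 -c "
from cell import arm; print(arm.sign_off())"
```

```text
the job is handed in; nothing more can be done
None
```

I stacked the loose box on the other, slid the bar so its fence holds both boxes flush against the cheek, pushed the wedge in at about 14 N until it stopped moving, and handed the job in at about 20.6 s; the verdict was not shown to me.

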